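Load the glue warmer on the craft table

ROBOT

A 7-joint arm with a two-finger parallel gripper is mounted at the origin on the work surface. World frame = base frame: x ahead of the robot, y to its left, z up, the work surface at z = 0. Lengths are in m, angles in rad, forces in N, time in s.
With the tool pointing down it reaches from about 0.375 to 0.925 m from the base axis. Payload 3.1 kg.
Tool frame: the origin (TCP) lies on the centre line of the jaws, within the pads' length; the fingertips stand 17 mm ahead of it and the grasp point (between the pads) lies 2 mm behind it; z points along the fingers, y is the line along which they close (so a half turn about z gives the same grasp; the last joint's range is limited). The gripper opens to 85 mm and grips with 20 to 120 N. Pads are 22 mm wide; open, the fingers measure 114 mm over their backs; the gripper's body (76 mm by 85 mm) begins 54 mm behind the grasp point. The pads swing forward as they close: fully open they stand 13 mm farther back than shut.
Start: joints at [1.016, 0.383, 0.044, 1.598, -0.018, 1.161, -0.05], TCP at [0.287, -0.583, 0.248] pointing down, gripper open.
Joint ranges: [-2.61, 2.61], [-0.41, 2.15], [-1.48, 1.57], [0, 2.5], [-1.57, 4.71], [0.05, 1.97], [-2.85, 2.85]. Speed limits (rad/s): [2.79, 2.79, 3.14, 3.14, 3.14, 3.14, 3.14].

INTERFACE

Orientations are given as [roll, pitch, yaw] about the fixed x, y, z axes, in that order (R = Rz(yaw) Ry(pitch) Rx(roll)).
In Python, from station import monitor, camera, sign_off gives the robot as it stands.
- The arm moves only by the tool play_rows, never from a script. Its argument "targets" is a list of rows, each a list of 3 entries, a list of its own where there are three numbers: the opening, from -1 (shut) to 1 (fully open), then the shift along the tool's x, y, z as a fraction of full scale, then the turn, a rotation vector about the tool's x, y, z as a fraction of full scale. A call has 1 to 12 rows; each row is the pose to reach, as a shift and turn from the pose commanded when the call began, along the tool's axes at that moment; what a row does not reach only later rows make up. Full scale, the value 1, is 150 mm for a shift and 90 degrees for a turn. A row lasts 1/8 s, in which the tool goes at most 62.5 mm and 10.7 degrees, less where a joint would pass 70% of its speed; a pose out of reach is approached as far as the arm can. A call with a number of a shift or a turn outside -1 to 1 is refused whole. A call with a gripper value outside its range is refused whole. The fingers move at their own pace and stop on an object; "newtons" is the grip in N (left out, the last holds). Time passes only in rows, so rows that repeat a pose let the fingers close. It gives the time, the measured TCP pose, the force, the opening and the grip force at its end, in the units of the state.
- monitor.get_obs(): the state, without advancing time (a new reading comes with each control period).
- camera(name): name is "scene" or "top" or "wrist"; returns a dict with "frame" (480x640x3 uint8, red, green, blue), "camera_matrix" (3x3 intrinsics, pixels), "rvec" (rotation vector, rad) and "tvec" (3), from world to camera coordinates, as OpenCV has them. Camera axes: x right, y down, z forward; pixel columns grow to the right and rows downward; lengths in m; the calibration is good to about 2 mm. A picture is of the moment at which its call begins. There is no depth.
- sign_off(): hands the job in; it is judged then, once.
The state is a dict: "clock": time; "q": joint angles; "qd": joint speeds; "joint_efforts": joint torques, N m; "eef_pos": TCP position; "eef_rot": TCP orientation; "force": force on the tool from outside, world axes, zero at the start; "torque": the same for the moment, N m; "width": opening from 0.0 (shut) to 1.0 (fully open); "grasp_force": force on a finger pad.
Only numpy, scipy, OpenCV 4.12 (cv2) and the standard library are available. Lean on these libraries where they do the work, as an engineer would, in place of code of your own. Each camera call takes 0.05 s, during which the arm holds its last target. There are 200 camera calls.

TASK

Get the craft table's glue warmer going: first take the empty green basket off the warmer and hang it by its handle on the two-pronged hook. Then lay all the round glue cartridges from the wooden tray squarely across the warmer's sloping bed, side by side in a single layer, so that they rest in a row against its lower end, and last turn the dial until its pointer is at the green mark. Leave the flower tin, ribbon spool and gem box where they are.

Things in the scene. Friction and masses are not known exactly. Their poses are not given: they have to be found in the camera images.
- tray: fixed wooden tray, 232 (x) by 268 (y) mm, floor 5 mm thick, walls 29 mm high overall. 3 by 2 bays, centres at x = -82, 0, 82 and y = -65, 65 mm, 52 (x) by 122 (y) mm inside, each with at most one cartridge along y. Between bays along x are 30 mm thick blocks, at the x ends 8 mm walls; all have a 58 mm gap at each bay's middle for fingers. Origin at the underside's centre
- tube0: round glue cartridge lying on its side, lime green with one white and one orange end cap, 36 mm diameter, 110 mm long, about 0.11 kg; origin at its centre, its own y axis is the long axis (x and z turn as it rolls). It rolls freely when pushed. 3 to 5 of the cartridges are present, the others read None from the start
- tube1: round glue cartridge lying on its side, lime green with one white and one orange end cap, 36 mm diameter, 110 mm long, about 0.11 kg; origin at its centre, its own y axis is the long axis (x and z turn as it rolls). It rolls freely when pushed. 3 to 5 of the cartridges are present, the others read None from the start
- tube2: round glue cartridge lying on its side, lime green with one white and one orange end cap, 36 mm diameter, 110 mm long, about 0.11 kg; origin at its centre, its own y axis is the long axis (x and z turn as it rolls). It rolls freely when pushed. 3 to 5 of the cartridges are present, the others read None from the start
- tube3: round glue cartridge lying on its side, lime green with one white and one orange end cap, 36 mm diameter, 110 mm long, about 0.11 kg; origin at its centre, its own y axis is the long axis (x and z turn as it rolls). It rolls freely when pushed. 3 to 5 of the cartridges are present, the others read None from the start
- tube4: round glue cartridge lying on its side, lime green with one white and one orange end cap, 36 mm diameter, 110 mm long, about 0.11 kg; origin at its centre, its own y axis is the long axis (x and z turn as it rolls). It rolls freely when pushed. 3 to 5 of the cartridges are present, the others read None from the start
- warmer: fixed glue warmer: white open-topped box, outside 266 (x) by 138 (y) by 60 (z) mm, walls 8 mm thick, all rims level. The dark bed inside, 250 (x) by 122 (y) mm, slopes down towards -x by 8 degrees: its surface is 18 mm above the table at the -x wall (the stop), 53 mm at the +x wall. Origin at the centre of its underside, x up the slope
- bed_stop (a point): middle of the warmer's lower (-x) inside wall, at the bed surface. A cartridge laid across the bed (long axis along the warmer's y) rolls down to this wall or to the cartridge before it; the non-stick bed is slippery, so a cartridge a little askew mostly slides square by itself, else push it
- basket: green open basket, 90 (x) by 160 (y) by 55 (z) mm, about 0.18 kg, with a rigid steel arch handle: level round bar, 10 mm thick, along the basket's y (straight over the middle 124 mm), its centre line 125 mm above the basket's underside; uprights at y = -76 and 76 mm. At the start it stands empty, across the rims of the warmer. Origin at the centre of its underside
- basket_bar (a point): middle of the basket's handle bar, on its centre line
- hookstand: fixed stand with a two-pronged hook: base plate 150 by 120 by 14 mm (x from -85 to 65 mm), post 16 mm thick at the origin, and two round brass prongs, 8 mm thick, at y = -35 and 35 mm, that run level from the post towards the stand's -x for 100 mm at 200 mm height (centre line), then turn up to tips at x = -115 mm, 229 mm high. Origin on the table at the post's foot
- hook_seat (a point): where the handle bar should rest: midway between the prongs, on the level of their upper side (204 mm above the table), 65 mm out from the post
- thermostat: fixed white control box, 130 by 130 by 50 mm, with a dial on its top and black scale ticks around it; origin at the centre of its underside
- dial (a joint): angle of the black dial, rad: 0 when the pointer points to the box's -x, growing clockwise seen from above, up to 4.0; it stays where it is left (friction about 0.03 N m). The dial is a disc of 52 mm diameter with an upright grip bar, 14 mm thick, 49 mm long, 32 mm high, its top 94 mm above the table; the white line on the bar is on its pointer half
- dial_grip (a point): on the dial's axis, 87 mm above the table, a good height to pinch the grip bar across its 14 mm; the point's x axis runs along the bar, with the pointer end at -x
- dial_pointer (a point): turns with the dial: the point in front of the pointer end, 35 mm from the axis
- set_mark (a point): the bright green mark on the black ring round the dial, 35 mm from the dial's axis, on the circle that the pointer runs on; fixed, 0.9 to 2.3 rad clockwise from the dial's zero
- flower_tin: bystander: metal tin of paper flowers, 90 mm diameter, 80 mm high; origin at the centre of its underside
- ribbon_spool: bystander: ribbon spool lying flat, 84 mm diameter, 26 mm high; origin at the centre of its underside
- gem_box: bystander: clear box of craft gems, 80 by 80 by 35 mm; origin at the centre of its underside
Not all that is in view belongs to the job. Leave any blue or grey look-alike of the tube2 alone.

How it is judged:
On the way, in this order (a step that is already met when the one before it is completed fails the run):
1. the basket hangs by its handle on the hook, let go (x of basket_bar in the frame of hookstand between -0.112 and -0.01 m and y of basket_bar in the frame of hookstand between -0.03 and 0.03 m and z of basket_bar in the frame of hookstand between 0.2 and 0.22 m and angle between basket's own z axis and vertical below 0.35 rad and contact force between basket and hookstand above 0.5 N and contact force between basket and the fingers below 0.1 N), for 0.3 s.
2. all cartridges that are present lie in a row in the warmer's bed, let go (x of tube0 in the frame of warmer between -0.125 and 0.05 m and y of tube0 in the frame of warmer between -0.03 and 0.03 m and z of tube0 in the frame of warmer between 0.028 and 0.066 m and angle between the y axis of each of tube0, tube1, tube2, tube3, tube4 and the y axis of warmer, either way round below 0.15 rad and linear speed of each of tube0, tube1, tube2, tube3, tube4 below 0.03 m/s and contact force between each of tube0, tube1, tube2, tube3, tube4 and the fingers below 0.1 N and x of tube1 in the frame of warmer between -0.125 and 0.05 m and y of tube1 in the frame of warmer between -0.03 and 0.03 m and z of tube1 in the frame of warmer between 0.028 and 0.066 m and x of tube2 in the frame of warmer between -0.125 and 0.05 m and y of tube2 in the frame of warmer between -0.03 and 0.03 m and z of tube2 in the frame of warmer between 0.028 and 0.066 m and x of tube3 in the frame of warmer between -0.125 and 0.05 m and y of tube3 in the frame of warmer between -0.03 and 0.03 m and z of tube3 in the frame of warmer between 0.028 and 0.066 m and x of tube4 in the frame of warmer between -0.125 and 0.05 m and y of tube4 in the frame of warmer between -0.03 and 0.03 m and z of tube4 in the frame of warmer between 0.028 and 0.066 m), for 0.3 s.
3. the dial's pointer is at the green mark (horizontal distance between dial_pointer and set_mark below 0.006 m), for 0.3 s.
At the end, for the whole second after the job is handed in: Basket hangs released with its bar on both prongs (30 mm sideways, tilt under 0.35 rad); every present cartridge rests released across the bed (0.15 rad), one layer, centre within 175 mm of the lower wall; pointer within 6 mm of the mark (about 10 degrees) (all of step 1 and all of step 2 and horizontal distance between dial_pointer and set_mark below 0.006 m and angular speed of basket below 0.8 rad/s and contact force between dial and the fingers below 0.1 N); the robot touches nothing.
It fails at once if a bystander (flower tin, ribbon spool, gem box) is moved by more than 40 mm (distance of any of flower_tin, ribbon_spool, gem_box from where it was at the start of the episode above 0.04 m).
It fails at once if a cartridge or the basket falls off the table (height (world z) of any of tube0, tube1, tube2, tube3, tube4, basket below -0.05 m).
Of tube0, tube1, tube2, tube3, tube4 only 3 to 5 are there at a start; the rules pass over those that are not, and their reading is None.
At some moment in a run one of tube0, tube1, tube2, tube3, tube4 may be knocked a few centimetres aside while the robot is not near it.
It also fails if it takes over 210 s, if anything falls off the work surface, if the arm or the gripper's body presses on something with over 40 N, if the wrist force passes 120 N, or if a joint passes its speed limit or range.

## Working session

There is one attempt and no reset: what is moved stays moved. The work goes in short steps, Python scripts to look and compute and a tool call to move; the robot and the scene stay as the last step left them, time stands still between calls to the robot, and variables do not carry over. Pictures are saved under pics/ and viewed, at most 14 in all, crops included, and the job is handed in when it is done.

Besides the shell and the picture viewer there is one more tool, called after ">>>" as a command line: name --argument value ..., lists and objects as JSON in quotes. play_rows: Moves the arm, as the interface text tells. Shift numbers are shares of 150 mm and turn numbers shares of 90 degrees, none past 1 either way. Its arguments: {"type":"object","properties":{"targets":{"type":"array","items":{"type":"array"}},"newtons":{"type":"number"}},"required":["targets"]}

```bash
mkdir -p pics; python3 - <<'E'
from station import monitor,camera
import cv2,pickle
o=monitor.get_obs();print({k:o[k] for k in('clock','eef_pos','eef_rot','width','force')})
for n in('scene','top'):
    c=camera(n);cv2.imwrite(f'pics/{n}0.png',c['frame'][:,:,::-1]);pickle.dump(c,open(f'{n}0.pkl','wb'))
    print(n,c['camera_matrix'].tolist(),c['rvec'],c['tvec'])
E
```

```text
{'clock': 0.0, 'eef_pos': array([ 0.28630118, -0.58253452,  0.24684384]), 'eef_rot': array([-3.13891209e+00,  1.27339295e-04,  4.56901005e-01]), 'width': 1.0041289455500184, 'force': array([ 0.75322547,  0.28985205, -0.44756307])}
scene [[470.9244754817652, 0.0, 319.27390183324974], [0.0, 470.9244754817652, 242.41029820553356], [0.0, 0.0, 1.0]] [ 2.26516546  0.87848538 -0.34418258] [-0.51362642 -0.07814457  1.41091416]
top [[549.1164440827795, 0.0, 326.2493579964959], [0.0, 549.1164440827795, 242.00749553140088], [0.0, 0.0, 1.0]] [ 2.13860432 -2.12000164  0.17828916] [0.15960761 0.57106434 1.39801801]
```

View pics/top0.png

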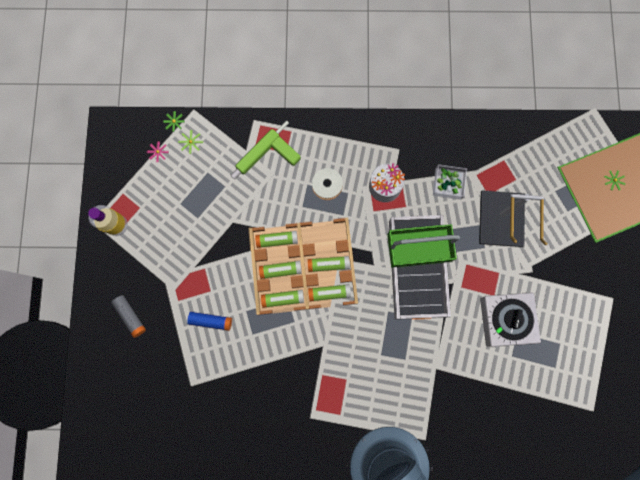

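View pics/scene0.png

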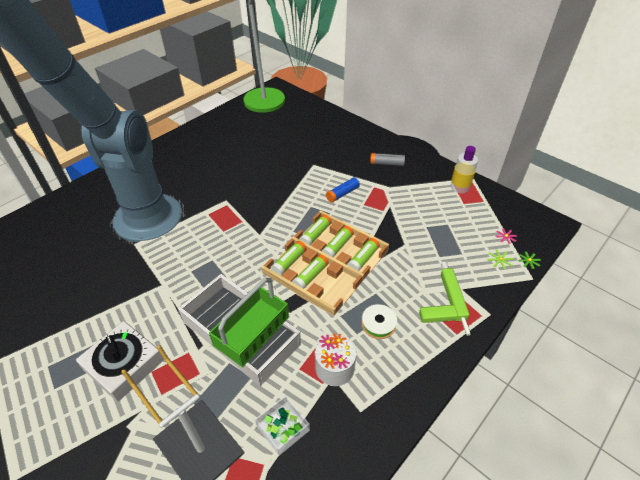

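The top view shows the tray at about (303,266) with 5 cartridges, the warmer at (418,268) with the basket at (422,245), the hook stand at (510,218), and the dial at (513,320). The blue and grey tubes are decoys. I'll zoom in next.

```bash
cat >h.py <<'E'
import numpy as np,cv2,pickle
from scipy.spatial.transform import Rotation as R
def load(n): return pickle.load(open(n+'.pkl','rb'))
def snap(n,name):
    from station import camera
    c=camera(n);cv2.imwrite(f'pics/{name}.png',c['frame'][:,:,::-1]);pickle.dump(c,open(name+'.pkl','wb'));return c
def unproj(c,uv,z):
    Rm=cv2.Rodrigues(c['rvec'])[0];t=np.array(c['tvec']).ravel()
    d=np.c_[np.array(uv,float).reshape(-1,2),np.ones(len(np.array(uv).reshape(-1,2)))]@np.linalg.inv(c['camera_matrix']).T@Rm
    o=-Rm.T@t;return o+d*((z-o[2])/d[:,2])[:,None]
def proj(c,P): return cv2.projectPoints(np.array(P,float).reshape(-1,3),c['rvec'],c['tvec'],c['camera_matrix'],None)[0].reshape(-1,2)
E
python3 - <<'E'
from h import *
c=load('top0');f=c['frame'][:,:,::-1]
g=cv2.resize(f[185:350,240:560],None,fx=2.5,fy=2.5,interpolation=cv2.INTER_CUBIC);cv2.imwrite('pics/z1.png',g)
for p,z in [((303,266),.029),((418,268),.06),((500,218),0.014),((513,320),.094)]: print(p,unproj(c,p,z)[0].round(3))
E
```

```text
(303, 266) [0.508 0.226 0.029]
(418, 268) [ 0.501 -0.074  0.06 ]
(500, 218) [ 0.646 -0.307  0.014]
(513, 320) [ 0.369 -0.302  0.094]
```

View pics/z1.png

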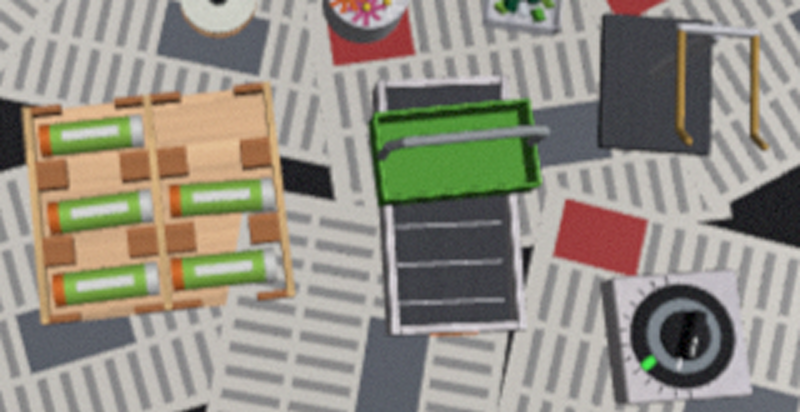

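```bash
cat >fit.py <<'E'
from h import *
from scipy.optimize import least_squares
c=load('top0')
def F(name,local,px,z):
    uv=np.array([(240+x/2.5,185+y/2.5) for x,y in px]);W=unproj(c,uv,z)[:,:2];L=np.array(local)
    best=None
    for y0 in (0,np.pi/2,-np.pi/2,np.pi):
        f=lambda p:((L@np.array([[np.cos(p[2]),np.sin(p[2])],[-np.sin(p[2]),np.cos(p[2])]])+p[:2])-W).ravel()
        r=least_squares(f,[*W.mean(0),y0])
        if best is None or r.cost<best.cost:best=r
    print(name,best.x[:2].round(4),'yaw deg',np.degrees(best.x[2]).round(1),'rms mm',(1000*np.sqrt(2*best.cost/len(L))).round(1));return best.x
def rect(a,b): return [(a,b),(a,-b),(-a,-b),(-a,b)]
F('tray',rect(.116,.134),[(25,108),(42,322),(293,295),(270,84)],.029)
F('tray2',rect(.134,.116),[(25,108),(270,84),(293,295),(42,322)],.029)
w=F('warmer(yaw+-180)',rect(.133,.069),[(375,82),(503,76),(524,328),(388,334)],.06)
F('basketrim',rect(.045,.08),[(373,114),(530,99),(540,187),(379,203)],.115)
F('therm',rect(.065,.065),[(603,280),(735,271),(750,393),(614,403)],.05)
F('plate',[(.065,.06),(-.085,.06),(-.085,-.06)],[(603,14),(600,147),(709,154)],.014)
F('prongs',[(0,.035),(0,-.035)],[(680,28),(757,33)],.2)
pt=lambda p,z:unproj(c,[(240+p[0]/2.5,185+p[1]/2.5)],z)[0].round(4)
print('prong tips',pt((687,141),.229),pt((764,145),.229))
print('bar',pt((385,151),.185),pt((545,131),.185))
print('dial: axis ring',pt((683,336),.05),'bar top ends',pt((690,313),.094),pt((682,360),.094),'green',pt((650,363),.052))
Rm=cv2.Rodrigues(c['rvec'])[0];print('cam',-Rm.T@c['tvec'])
tb=[[(40,135),(143,131)],[(48,216),(153,206)],[(54,290),(158,278)],[(170,204),(273,193)],[(172,275),(278,265)]]
for i,t in enumerate(tb):
    a,b=pt(t[0],.023),pt(t[1],.023);print(i,((a+b)/2).round(3),'yawdeg of axis',np.degrees(np.arctan2(*(b-a)[1::-1])).round(1),np.linalg.norm(b-a).round(3))
# slope direction overlay on scene
s=load('scene0');im=s['frame'][:,:,::-1].copy()
x0,y0,yaw=w
for sg,col in((1,(0,0,255)),(-1,(255,255,0))):
    P=[]
    for lx,ly,lz in[(-.125,-.061,.018),(-.125,.061,.018),(.125,.061,.053),(.125,-.061,.053)]:
        lx*=sg;P.append((x0+lx*np.cos(yaw)-ly*np.sin(yaw),y0+lx*np.sin(yaw)+ly*np.cos(yaw),lz))
    u=(proj(s,P)-[170,230])*4
    big=cv2.resize(im[230:390,170:340],None,fx=4,fy=4,interpolation=cv2.INTER_CUBIC) if sg==1 else big
    cv2.polylines(big,[u.astype(np.int32)],True,col,1)
cv2.imwrite('pics/w1.png',big[:600])
E
python3 fit.py
```

```text
tray [0.5099 0.2258] yaw deg 165.3 rms mm 248.8
tray2 [0.5099 0.2258] yaw deg 6.3 rms mm 25.6
warmer(yaw+-180) [ 0.5061 -0.0766] yaw deg 2.8 rms mm 1.7
basketrim [ 0.5522 -0.0768] yaw deg 5.6 rms mm 1.7
therm [ 0.3715 -0.3097] yaw deg 4.0 rms mm 5.0
plate [ 0.6552 -0.3141] yaw deg 356.4 rms mm 1.6
prongs [ 0.6562 -0.3157] yaw deg -3.4 rms mm 1.7
prong tips [ 0.5435 -0.2704  0.229 ] [ 0.5404 -0.3409  0.229 ]
bar [0.5393 0.0024 0.185 ] [ 0.5599 -0.1506  0.185 ]
dial: axis ring [ 0.3718 -0.3175  0.05  ] bar top ends [ 0.3931 -0.3109  0.094 ] [ 0.3467 -0.3007  0.094 ] green [ 0.3441 -0.2818  0.052 ]
cam [0.32197493 0.15642581 1.4757732 ]
0 [0.584 0.298 0.023] yawdeg of axis -87.3 0.111
1 [0.499 0.287 0.023] yawdeg of axis -84.1 0.112
2 [0.422 0.279 0.023] yawdeg of axis -82.9 0.11
3 [0.514 0.158 0.023] yawdeg of axis -83.4 0.111
4 [0.438 0.154 0.023] yawdeg of axis -84.1 0.112
```

View pics/w1.png

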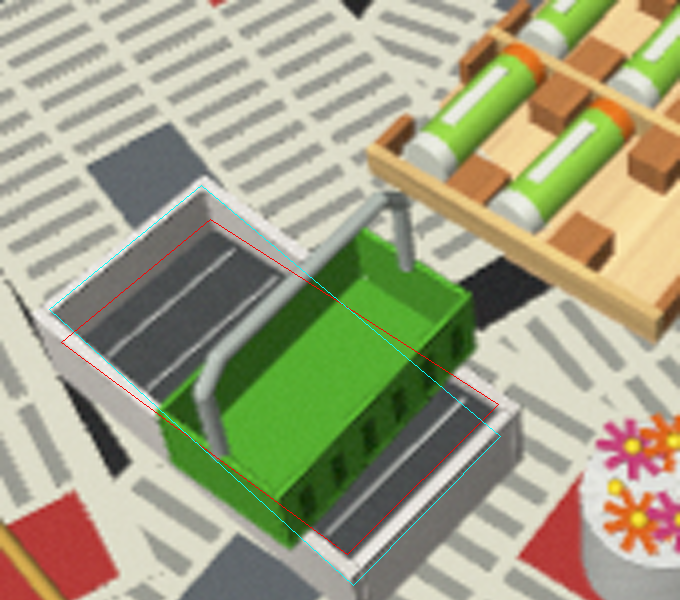

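The red outline fits, so the low end of the bed is on the robot side (-x), with warmer yaw about 3°. Moving towards the basket.

>>> play_rows --targets '[[1,[0.33,-0.25,-0.35],[0,0,0]],[1,[0.67,-0.5,-0.35],[0,0,0]],[1,[1,-0.75,-0.35],[0,0,0]],[1,[1,-0.75,-0.35],[0,0,0]]]' --newtons 40

```text
clock: 0.6
eef_pos: [0.3752, -0.4107, 0.3007]
eef_rot: [-3.14, -0.002, 0.466]
force: [0.3, -0.8, -0.8]
width: 1.005
grasp_force: 0.0
```

>>> play_rows --targets '[[1,[0.33,-0.25,0],[0,0,0]],[1,[0.67,-0.5,0],[0,0,0]],[1,[1,-0.75,0],[0,0,0]],[1,[1,-0.75,0],[0,0,0]]]'

```text
clock: 1.1
eef_pos: [0.4594, -0.243, 0.3005]
eef_rot: [-3.14, -0.002, 0.468]
force: [-0.5, -1.1, -0.2]
width: 0.999
grasp_force: 0.0
```

>>> play_rows --targets '[[1,[0.15,-0.1,0],[0,0,-0.11]],[1,[0.3,-0.2,0],[0,0,-0.22]],[1,[0.45,-0.3,0],[0,0,-0.33]],[1,[0.6,-0.4,0],[0,0,-0.44]],[1,[0.7,-0.5,0],[0,0,-0.55]],[1,[0.8,-0.6,0],[0,0,-0.66]],[1,[0.9,-0.7,0],[0,0,-0.78]],[1,[0.9,-0.7,0],[0,0,-0.78]],[1,[0.9,-0.7,0],[0,0,-0.78]]]'

```text
clock: 2.22
eef_pos: [0.531, -0.0976, 0.3003]
eef_rot: [-3.14, 0.001, 1.677]
force: [-0.7, -0.5, -0.1]
width: 1.0
grasp_force: 0.0
```

```bash
cat >>h.py <<'E'
def to(*wps):
    """print tool-frame shift/turn fractions from the current pose to world (x,y,z,yawdeg)"""
    from station import monitor
    o=monitor.get_obs();p=np.array(o['eef_pos']);r=R.from_euler('xyz',o['eef_rot'])
    print('at',p.round(4),'yaw',np.degrees(o['eef_rot'][2]).round(1),'rp',np.array(o['eef_rot'][:2]).round(3),'w',round(float(o['width']),3),'t',round(float(o['clock']),2),'F',np.array(o['force']).round(1),'q',np.array(o['q']).round(2))
    for x,y,z,w in wps:
        s=r.inv().apply(np.array([x,y,z])-p)/.15
        t=(r.inv()*R.from_euler('xyz',[np.pi,0,np.radians(w)])).as_rotvec()/(np.pi/2)
        print((x,y,z,w),'shift',s.round(3),'turn',t.round(3))
E
python3 - <<'E'
from h import *
to((.55,-.074,.23,96))
snap('wrist','w2')
E
```

```text
at [ 0.531  -0.0976  0.3003] yaw 96.1 rp [-3.14e+00  1.00e-03] w 1.0 t 2.23 F [-0.7 -0.5 -0.1] q [ 0.48  0.16 -0.41  1.78  0.07  1.21  0.15]
(0.55, -0.074, 0.23, 96) shift [0.143 0.143 0.469] turn [-0.001  0.001  0.001]
```

View pics/w2.png

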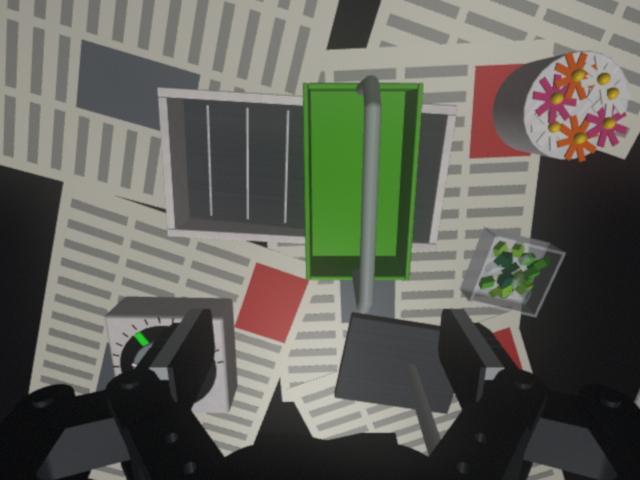

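The wrist view shows the bar running from (372,95) to (364,300). Basket rim corners are (304,84), (422,85), (410,278) and (307,277), and warmer corners are (160,89) and (167,233).

```bash
python3 - <<'E'
from h import *
c=load('w2')
b=unproj(c,[(372,95),(364,300)],.185);print('bar',b.round(4),np.degrees(np.arctan2(*(b[1]-b[0])[1::-1])))
r=unproj(c,[(304,84),(422,85),(410,278),(307,277)],.115);print('rim',r.round(4),r.mean(0))
w=unproj(c,[(160,89),(167,233),(434,243),(456,107)],.06);print('warmer',w.round(4),w.mean(0),np.degrees(np.arctan2(*(w[2]-w[1])[1::-1])))
m=.5*b[0]+.5*b[1]
E
```

```text
bar [[ 0.5475 -0.0072  0.185 ]
 [ 0.5609 -0.1386  0.185 ]] -84.17661638370474
rim [[ 0.5035 -0.0019  0.115 ]
 [ 0.5908  0.0067  0.115 ]
 [ 0.6089 -0.1484  0.115 ]
 [ 0.52   -0.1571  0.115 ]] [ 0.5557969  -0.07517571  0.115     ]
warmer [[ 0.3748 -0.0167  0.06  ]
 [ 0.3785 -0.1497  0.06  ]
 [ 0.6413 -0.1318  0.06  ]
 [ 0.6362 -0.0037  0.06  ]] [ 0.50769615 -0.07546056  0.06      ] 3.8963157923921266
```

>>> play_rows --targets '[[1,[0.13,0.17,0],[0,0,0]],[1,[0.13,0.17,0.2],[0,0,0]],[1,[0.13,0.17,0.4],[0,0,0]],[1,[0.13,0.17,0.6],[0,0,0]],[1,[0.13,0.17,0.78],[0,0,0]],[1,[0.13,0.17,0.78],[0,0,0]],[-1,[0.13,0.17,0.78],[0,0,0]],[-1,[0.13,0.17,0.78],[0,0,0]],[-1,[0.13,0.17,0.78],[0,0,0]],[-1,[0.13,0.17,0.78],[0,0,0]],[-1,[0.13,0.17,0.78],[0,0,0]],[-1,[0.13,0.17,0.78],[0,0,0]]]' --newtons 70

```text
clock: 3.78
eef_pos: [0.5552, -0.0731, 0.1844]
eef_rot: [3.141, 0.0, 1.682]
force: [-0.3, -0.5, 2.6]
width: 0.089
grasp_force: 68.4
```

>>> play_rows --targets '[[-1,[0,0,-0.1],[0,0,0]],[-1,[0,0,-0.25],[0,0,0]],[-1,[0,0,-0.44],[0,0,0]],[-1,[0.03,-0.22,-0.44],[0,0,0]],[-1,[0.05,-0.44,-0.44],[0,0,0]],[-1,[0.07,-0.66,-0.44],[0,0,0]],[-1,[-0.2,-0.69,-0.44],[0,0,0]],[-1,[-0.45,-0.72,-0.44],[0,0,0.04]],[-1,[-0.7,-0.74,-0.44],[0,0,0.08]],[-1,[-0.86,-0.76,-0.44],[0,0,0.11]],[-1,[-0.86,-0.76,-0.44],[0,0,0.11]],[-1,[-0.86,-0.76,-0.44],[0,0,0.11]]]'

```text
clock: 5.28
eef_pos: [0.456, -0.2125, 0.2495]
eef_rot: [-3.141, -0.002, 1.511]
force: [-0.8, -0.1, -2.0]
width: 0.087
grasp_force: 68.5
```

```bash
python3 - <<'E'
from h import *
to((.456,-.303,.250,86.5),(.586,-.311,.25,86.5))
c=snap('scene','s3');snap('top','t3')
g=cv2.resize(c['frame'][250:480,60:340,::-1],None,fx=2.5,fy=2.5);cv2.imwrite('pics/s3z.png',g)
E
```

```text
at [ 0.456  -0.2125  0.2495] yaw 86.6 rp [-3.141e+00 -2.000e-03] w 0.087 t 5.28 F [-0.8 -0.1 -2. ] q [ 0.63  0.12 -0.3   1.93  0.04  1.1   0.26]
(0.456, -0.303, 0.25, 86.5) shift [-0.602  0.036 -0.004] turn [-0.    -0.001  0.001]
(0.586, -0.311, 0.25, 86.5) shift [-0.604  0.904 -0.005] turn [-0.    -0.001  0.001]
```

View pics/s3z.png

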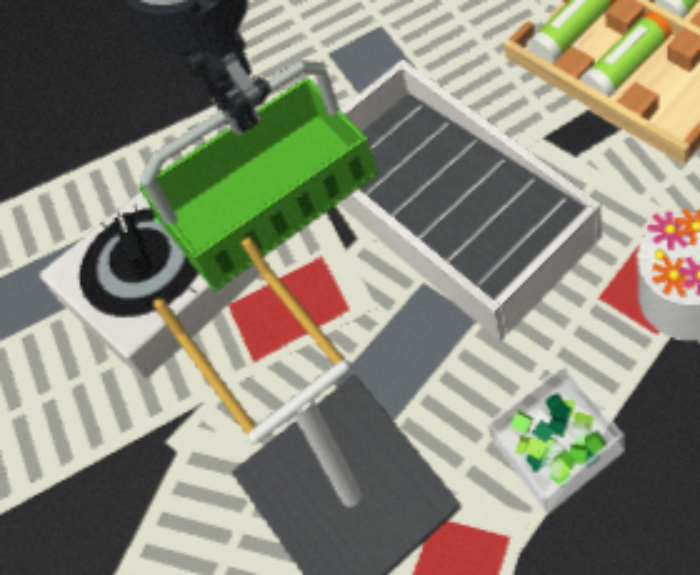

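>>> play_rows --targets '[[-1,[-0.3,0.02,0],[0,0,0]],[-1,[-0.6,0.04,0],[0,0,0]],[-1,[-0.6,0.2,0],[0,0,0]],[-1,[-0.6,0.4,0],[0,0,0]],[-1,[-0.6,0.6,0],[0,0,0]],[-1,[-0.6,0.8,0],[0,0,0]],[-1,[-0.6,0.9,0],[0,0,0]],[-1,[-0.6,0.9,0],[0,0,0]],[-1,[-0.6,0.9,0.1],[0,0,0]],[-1,[-0.6,0.9,0.2],[0,0,0]],[-1,[-0.6,0.9,0.26],[0,0,0]],[-1,[-0.6,0.9,0.26],[0,0,0]]]'

```text
clock: 6.88
eef_pos: [0.584, -0.3121, 0.2096]
eef_rot: [-3.14, -0.001, 1.509]
force: [0.1, -0.5, -1.8]
width: 0.085
grasp_force: 68.7
```

```bash
python3 - <<'E'
from h import *
to()
c=snap('scene','s4')
g=cv2.resize(c['frame'][250:480,60:340,::-1],None,fx=2.5,fy=2.5);cv2.imwrite('pics/s4z.png',g)
E
```

```text
at [ 0.584  -0.3121  0.2096] yaw 86.4 rp [-3.14e+00 -1.00e-03] w 0.085 t 6.88 F [ 0.1 -0.5 -1.8] q [ 0.61  0.45 -0.24  1.59  0.11  1.11  0.28]
```

View pics/s4z.png

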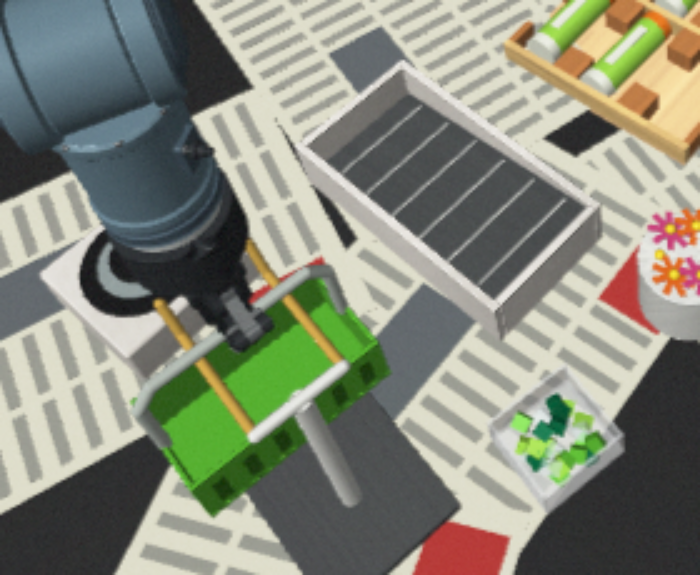

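The bar sits over both prongs. Lower slightly, release and retreat.

>>> play_rows --targets '[[-1,[0,0,0.01],[0,0,0]],[-1,[0,0,0.015],[0,0,0]],[0.0,[0,0,0.015],[0,0,0]],[0.0,[0,0,0.015],[0,0,0]],[0.0,[0,0,0.015],[0,0,0]],[0.0,[0,0,0.015],[0,0,0]],[0.0,[0,0,-0.1],[0,0,0]],[0.0,[0,0,-0.35],[0,0,0]],[0.0,[0,0,-0.65],[0,0,0]],[0.0,[0,0,-0.65],[0,0,0]]]'

```text
clock: 8.18
eef_pos: [0.5881, -0.3132, 0.3159]
eef_rot: [3.13, 0.005, 1.509]
force: [0.7, -0.6, 0.5]
width: 0.5
grasp_force: 0.0
```

>>> play_rows --targets '[[0,[0.4,-0.1,0],[0,0,0]],[0,[0.7,-0.2,0],[0,0,0]],[0.4,[1,-0.3,0],[0,0,-0.05]],[0.4,[1,-0.4,0],[0,0,-0.1]],[0.4,[1,-0.4,0],[0,0,-0.11]]]'

```text
clock: 8.8
eef_pos: [0.5335, -0.1583, 0.3086]
eef_rot: [-3.141, 0.001, 1.683]
force: [-0.1, -1.1, -0.4]
width: 0.697
grasp_force: 0.0
```

>>> play_rows --targets '[[0.4,[0.4,0,0],[0,0,0]],[0.4,[0.7,0,0],[0,0,0]],[0.4,[1,0,0],[0,0,0]],[0.4,[1,0,0],[0,0,0]]]'

```text
clock: 9.3
eef_pos: [0.518, -0.0051, 0.3088]
eef_rot: [3.14, -0.002, 1.688]
force: [0.5, -0.5, 0.5]
width: 0.703
grasp_force: 0.0
```

>>> play_rows --targets '[[0.4,[0.3,-0.1,0],[0,0,0]],[0.4,[0.6,-0.1,0],[0,0,0]],[0.4,[0.9,-0.1,0],[0,0,0]],[0.4,[0.9,-0.1,0],[0,0,0]],[0.4,[0.9,-0.1,0],[0,0,0]]]'

```text
clock: 9.93
eef_pos: [0.4887, 0.121, 0.3082]
eef_rot: [3.142, 0.001, 1.679]
force: [1.2, -0.0, 0.1]
width: 0.695
grasp_force: 0.0
```

```bash
python3 - <<'E'
from h import *
to()
snap('wrist','w5');s=snap('scene','s5');snap('top','t5')
a=cv2.imread('pics/w5.png');b=s['frame'][290:470,60:220,::-1];b=cv2.resize(b,(160,180))
a[300:480,240:400]=b;cv2.imwrite('pics/w5c.png',a)
E
```

```text
at [0.4887 0.121  0.3082] yaw 96.2 rp [3.142e+00 1.000e-03] w 0.695 t 9.93 F [ 1.2 -0.   0.1] q [ 0.22  0.09 -0.57  1.85  0.05  1.22 -0.26]
```

View pics/w5c.png

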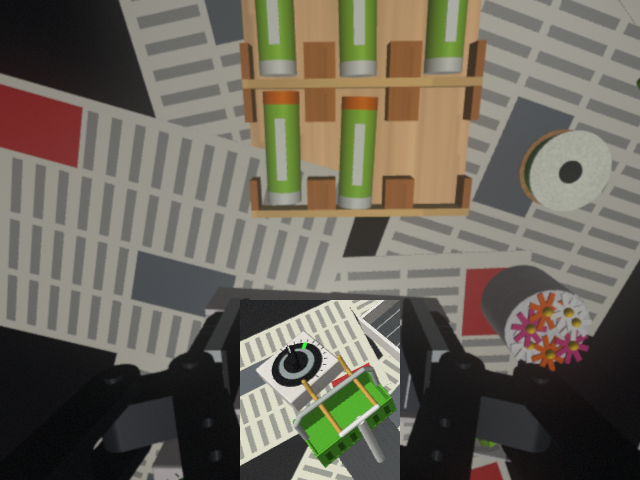

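The basket hangs on both prongs. In the tray the near row has tubes at (360,96)-(357,208) and (281,91)-(284,204), and the far row's near ends are at (277,75), (358,75) and (443,72).

```bash
python3 - <<'E'
from h import *
c=load('w5')
for t in [[(360,96),(357,208)],[(281,91),(284,204)]]:
    p=unproj(c,t,.032);print(p.mean(0).round(4),np.degrees(np.arctan2(*(p[0]-p[1])[1::-1])).round(1),np.linalg.norm(p[0]-p[1]).round(3))
print('tray near corners',unproj(c,[(251,214),(468,214)],.029).round(4))
print('far near-ends',unproj(c,[(277,75),(358,75),(445,72)],.032).round(4))
print('spine',unproj(c,[(243,82),(484,82)],.029).round(4))
E
```

```text
[0.5167 0.161  0.032 ] 96.2 0.111
[0.4401 0.1571 0.032 ] 95.8 0.112
tray near corners [[0.4112 0.086  0.029 ]
 [0.6419 0.1113 0.029 ]]
far near-ends [[0.4295 0.2265 0.032 ]
 [0.5063 0.2349 0.032 ]
 [0.5882 0.2465 0.032 ]]
spine [[0.397  0.2168 0.029 ]
 [0.6282 0.2422 0.029 ]]
```

>>> play_rows --targets '[[0.4,[0.24,0.21,0.2],[0,0,0]],[0.4,[0.24,0.21,0.6],[0,0,0]],[0.4,[0.24,0.21,0.98],[0,0,0]],[0.4,[0.24,0.21,0.98],[0,0,0]],[0.4,[0.24,0.21,0.98],[0,0,0]]]' --newtons 30

```text
clock: 10.7
eef_pos: [0.5167, 0.1619, 0.1631]
eef_rot: [3.139, -0.001, 1.68]
force: [1.0, 0.2, -0.1]
width: 0.703
grasp_force: 0.0
```

```bash
python3 - <<'E'
from h import *
to((.5167,.161,.029,96.2))
E
```

```text
at [0.5167 0.1619 0.1631] yaw 96.3 rp [ 3.139e+00 -1.000e-03] w 0.703 t 10.7 F [ 1.   0.2 -0.1] q [ 0.12  0.33 -0.57  1.91  0.22  0.95 -0.45]
(0.5167, 0.161, 0.029, 96.2) shift [-0.006 -0.003  0.894] turn [ 0.002 -0.     0.001]
```

>>> play_rows --targets '[[0.4,[0,0,0.3],[0,0,0]],[0.4,[0,0,0.6],[0,0,0]],[0.4,[0,0,0.8],[0,0,0]],[0.4,[0,0,0.89],[0,0,0]],[0.4,[0,0,0.89],[0,0,0]],[-1,[0,0,0.89],[0,0,0]],[-1,[0,0,0.89],[0,0,0]],[-1,[0,0,0.89],[0,0,0]],[-1,[0,0,0.89],[0,0,0]],[-1,[0,0,0.7],[0,0,0]],[-1,[0,0,0.3],[0,0,0]],[-1,[0,0,0.2],[0,0,0]]]'

```text
clock: 12.2
eef_pos: [0.518, 0.1636, 0.1358]
eef_rot: [3.133, -0.001, 1.682]
force: [1.1, 0.8, -0.9]
width: 0.406
grasp_force: 30.5
```

```bash
python3 - <<'E'
from h import *
to((.439,-.08,.14,93.3))
E
```

```text
at [0.518  0.1636 0.1358] yaw 96.4 rp [ 3.133e+00 -1.000e-03] w 0.406 t 12.2 F [ 1.1  0.8 -0.9] q [ 0.11  0.37 -0.57  1.93  0.25  0.9  -0.48]
(0.439, -0.08, 0.14, 93.3) shift [-1.555 -0.704 -0.036] turn [ 0.005 -0.001  0.034]
```

>>> play_rows --targets '[[-1,[-0.3,-0.14,0],[0,0,0]],[-1,[-0.6,-0.28,0],[0,0,0]],[-1,[-0.9,-0.42,0],[0,0,0]],[-1,[-0.9,-0.42,0],[0,0,0]]]'

```text
clock: 12.7
eef_pos: [0.4648, 0.0156, 0.1301]
eef_rot: [-3.137, 0.003, 1.674]
force: [-0.9, 0.7, -0.4]
width: 0.403
grasp_force: 30.5
```

>>> play_rows --targets '[[-1,[-0.3,-0.12,0],[0,0,0.02]],[-1,[-0.5,-0.22,0],[0,0,0.03]],[-1,[-0.64,-0.28,0],[0,0,0.034]],[-1,[-0.64,-0.28,0],[0,0,0.034]],[-1,[-0.64,-0.28,0],[0,0,0.034]]]'

```text
clock: 13.32
eef_pos: [0.4369, -0.0774, 0.1313]
eef_rot: [3.141, -0.001, 1.631]
force: [-0.8, 0.6, -0.7]
width: 0.407
grasp_force: 30.5
```

```bash
python3 - <<'E'
from h import *
to((.439,-.08,.053,93.3))
snap('wrist','w6')
t=snap('top','t6')
a=cv2.imread('pics/w6.png');b=cv2.resize(t['frame'][210:330,375:465,::-1],None,fx=4,fy=4)
cv2.imwrite('pics/w6c.png',np.hstack([cv2.resize(a,(440,330)),b[:330]]) if 0 else np.hstack([a[:,100:540],b]))
E
```

```text
at [ 0.4369 -0.0774  0.1313] yaw 93.4 rp [ 3.141e+00 -1.000e-03] w 0.407 t 13.32 F [-0.8  0.6 -0.7] q [ 0.53  0.18 -0.48  2.16  0.11  0.82  0.05]
(0.439, -0.08, 0.053, 93.3) shift [-0.018  0.013  0.522] turn [ 0.    -0.001  0.001]
```

View pics/w6c.png

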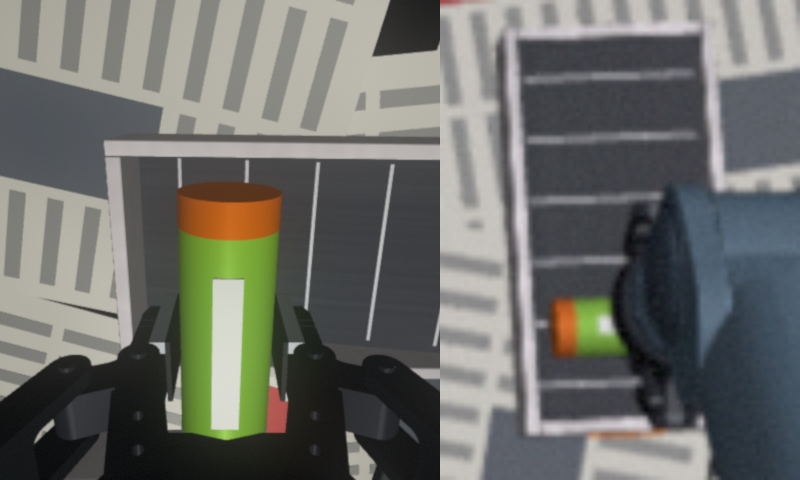

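The tube is held square over the bed. Its orange end is at (330,185) in the full wrist image and the +y rim's outer/inner edges are at rows 141/157. I'll check its clearance.

```bash
python3 - <<'E'
from h import *
c=load('w6')
e=unproj(c,[(330,201),(330,184)],.1445);e2=unproj(c,[(330,184)],.126)
print('tube end',e.round(4),e2.round(4))
print('rim outer/inner',unproj(c,[(330,141),(330,157),(205,141),(205,157),(540,142),(540,158)],.06).round(4))
E
```

```text
tube end [[ 0.4344 -0.0228  0.1445]
 [ 0.4341 -0.0178  0.1445]] [[ 0.4344 -0.0211  0.126 ]]
rim outer/inner [[ 0.4345 -0.0119  0.06  ]
 [ 0.435  -0.0196  0.06  ]
 [ 0.3732 -0.0156  0.06  ]
 [ 0.3729 -0.0234  0.06  ]
 [ 0.5375 -0.0061  0.06  ]
 [ 0.5393 -0.0138  0.06  ]]
```

>>> play_rows --targets '[[-1,[-0.02,0.01,0.2],[0,0,0]],[-1,[-0.02,0.01,0.4],[0,0,0]],[-1,[-0.02,0.01,0.52],[0,0,0]],[-1,[-0.02,0.01,0.52],[0,0,0]],[0.18,[-0.02,0.01,0.52],[0,0,0]],[0.18,[-0.02,0.01,0.52],[0,0,0]],[0.18,[-0.02,0.01,0.52],[0,0,0]],[0.18,[-0.02,0.01,0.4],[0,0,0]],[0.18,[-0.02,0.01,0.2],[0,0,0]],[0.18,[-0.02,0.01,0],[0,0,0]],[0.18,[-0.02,0.01,0],[0,0,0]]]'

```text
clock: 14.8
eef_pos: [0.4405, -0.0824, 0.134]
eef_rot: [3.135, 0.002, 1.628]
force: [0.9, -0.2, -0.9]
width: 0.59
grasp_force: 0.0
```

```bash
python3 - <<'E'
from h import *
to((.4401,.1571,.13,96))
c=snap('wrist','w7')
E
```

```text
at [ 0.4405 -0.0824  0.134 ] yaw 93.3 rp [3.135e+00 2.000e-03] w 0.59 t 14.8 F [ 0.9 -0.2 -0.9] q [ 0.54  0.18 -0.48  2.15  0.12  0.82  0.05]
(0.4401, 0.1571, 0.13, 96) shift [1.595 0.089 0.024] turn [ 0.004  0.002 -0.03 ]
```

View pics/w7.png

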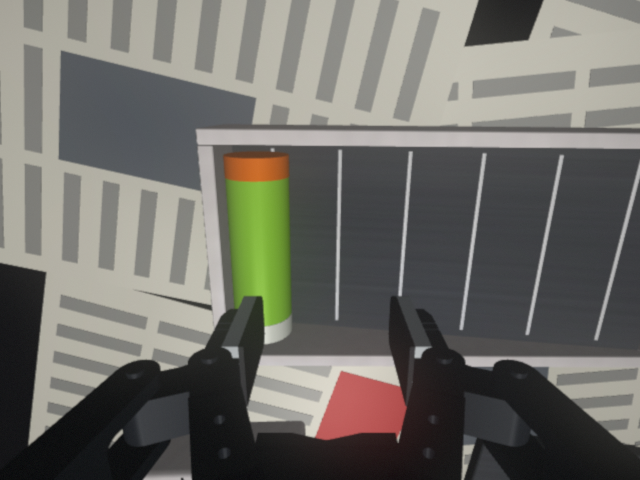

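The first cartridge sits square against the lower wall, with its ends at (257,155) and (270,335). On to the next one.

>>> play_rows --targets '[[0.4,[0.3,0.02,0],[0,0,0]],[0.4,[0.6,0.03,0],[0,0,0]],[0.4,[0.9,0.05,0],[0,0,0]],[0.4,[0.9,0.05,0],[0,0,0]]]'

```text
clock: 15.35
eef_pos: [0.4367, 0.0573, 0.1306]
eef_rot: [-3.14, -0.002, 1.637]
force: [-0.1, -0.8, 0.4]
width: 0.701
grasp_force: 0.0
```

>>> play_rows --targets '[[0.4,[0.3,0.02,0],[0,0,-0.01]],[0.4,[0.55,0.03,0],[0,0,-0.02]],[0.4,[0.69,0.04,0],[0,0,-0.03]],[0.4,[0.69,0.04,0],[0,0,-0.03]],[0.4,[0.69,0.04,0],[0,0,-0.03]]]'

```text
clock: 15.98
eef_pos: [0.4374, 0.1548, 0.1305]
eef_rot: [-3.14, 0.001, 1.674]
force: [0.0, -0.4, -0.6]
width: 0.704
grasp_force: 0.0
```

```bash
cat >>h.py <<'E'
def tubes(c,z=.033,amin=300):
    h=cv2.cvtColor(c['frame'],cv2.COLOR_RGB2HSV);m=cv2.inRange(h,(33,130,80),(52,255,255))
    out=[]
    for k in cv2.findContours(m,cv2.RETR_EXTERNAL,cv2.CHAIN_APPROX_NONE)[0]:
        if cv2.contourArea(k)<amin: continue
        r=cv2.minAreaRect(k);b=cv2.boxPoints(r);e=sorted([(np.linalg.norm(b[i]-b[(i+1)%4]),i) for i in range(4)])
        i=e[0][1];p=unproj(c,[(b[i]+b[(i+1)%4])/2,(b[(i+2)%4]+b[(i+3)%4])/2],z);d=p[1]-p[0];d*=np.sign(d[1])
        out.append((tuple(np.round(r[0]).astype(int).tolist()),p.mean(0).round(4)[:2].tolist(),round(float(np.degrees(np.arctan2(d[1],d[0]))),1),'len',round(float(np.linalg.norm(d)),3)))
    return out
E
python3 - <<'E'
from h import *
to((.4401,.1571,.029,96))
print(*tubes(snap('wrist','w8')),sep='\n');print('top');print(*tubes(snap('top','t8'),.033,100),sep='\n')
E
```

```text
at [0.4374 0.1548 0.1305] yaw 95.9 rp [-3.14e+00  1.00e-03] w 0.704 t 15.97 F [ 0.  -0.4 -0.6] q [ 0.17  0.25 -0.65  2.11  0.2   0.85 -0.5 ]
(0.4401, 0.1571, 0.029, 96) shift [0.014 0.021 0.676] turn [-0.001  0.001 -0.001]
((331, 242), [0.4396, 0.1565], 96.2, 'len', 0.09)
((617, 46), [0.5753, 0.2801], 108.9, 'len', 0.045)
((473, 51), [0.5014, 0.2704], 99.0, 'len', 0.05)
((325, 50), [0.425, 0.2629], 96.6, 'len', 0.047)
top
((422, 307), [0.4024, -0.0869], 90.5, 'len', 0.083)
((281, 298), [0.4217, 0.2813], 97.6, 'len', 0.082)
((279, 269), [0.4978, 0.2884], 98.1, 'len', 0.083)
((275, 239), [0.5798, 0.3006], 96.9, 'len', 0.083)
((520, 239), [0.5854, -0.3508], 86.3, 'len', 0.17)
((268, 161), [0.7959, 0.3266], 137.2, 'len', 0.143)
```

>>> play_rows --targets '[[0.4,[0.01,0.02,0.3],[0,0,0]],[0.4,[0.01,0.02,0.55],[0,0,0]],[0.4,[0.01,0.02,0.67],[0,0,0]],[0.4,[0.01,0.02,0.67],[0,0,0]],[-1,[0.01,0.02,0.67],[0,0,0]],[-1,[0.01,0.02,0.67],[0,0,0]],[-1,[0.01,0.02,0.67],[0,0,0]],[-1,[0.01,0.02,0.67],[0,0,0]],[-1,[0.01,0.02,0.5],[0,0,0]],[-1,[0.01,0.02,0.2],[0,0,0]],[-1,[0.01,0.02,0],[0,0,0]]]'

```text
clock: 17.45
eef_pos: [0.4408, 0.159, 0.133]
eef_rot: [3.14, -0.0, 1.676]
force: [0.9, 0.6, -1.3]
width: 0.409
grasp_force: 30.3
```

>>> play_rows --targets '[[-1,[-0.3,0.01,0],[0,0,0]],[-1,[-0.6,0.02,0],[0,0,0]],[-1,[-0.9,0.02,0],[0,0,0]],[-1,[-0.9,0.02,0],[0,0,0]]]'

```text
clock: 17.95
eef_pos: [0.4574, 0.02, 0.131]
eef_rot: [-3.141, 0.002, 1.668]
force: [0.7, 0.4, -1.0]
width: 0.409
grasp_force: 30.4
```

>>> play_rows --targets '[[-1,[-0.3,0.01,0],[0,0,0.01]],[-1,[-0.5,0.02,0],[0,0,0.02]],[-1,[-0.68,0.02,0],[0,0,0.03]],[-1,[-0.68,0.02,0],[0,0,0.03]],[-1,[-0.68,0.02,0],[0,0,0.03]]]'

```text
clock: 18.58
eef_pos: [0.4711, -0.0746, 0.1312]
eef_rot: [-3.141, -0.001, 1.631]
force: [-0.3, 1.2, -0.7]
width: 0.408
grasp_force: 30.4
```

```bash
python3 - <<'E'
from h import *
to((.471,-.078,.0575,93.3))
E
```

```text
at [ 0.4711 -0.0746  0.1312] yaw 93.4 rp [-3.141e+00 -1.000e-03] w 0.408 t 18.57 F [-0.3  1.2 -0.7] q [ 0.54  0.25 -0.51  2.08  0.16  0.85 -0.01]
(0.471, -0.078, 0.0575, 93.3) shift [-0.023 -0.002  0.491] turn [-0.    -0.001  0.001]
```

>>> play_rows --targets '[[-1,[-0.02,0,0.2],[0,0,0]],[-1,[-0.02,0,0.4],[0,0,0]],[-1,[-0.02,0,0.48],[0,0,0]],[-1,[-0.02,0,0.48],[0,0,0]],[0.18,[-0.02,0,0.48],[0,0,0]],[0.18,[-0.02,0,0.48],[0,0,0]],[0.18,[-0.02,0,0.48],[0,0,0]],[0.18,[-0.02,0,0.25],[0,0,0]],[0.18,[-0.02,0,0],[0,0,0]],[0.4,[0.3,-0.02,0],[0,0,0]],[0.4,[0.6,-0.05,0],[0,0,0]],[0.4,[0.9,-0.08,0],[0,0,0]]]'

```text
clock: 20.08
eef_pos: [0.4517, 0.0588, 0.1319]
eef_rot: [3.14, 0.0, 1.628]
force: [0.2, 0.5, -0.2]
width: 0.701
grasp_force: 0.0
```

>>> play_rows --targets '[[0.4,[0.35,-0.02,0],[0,0,0]],[0.4,[0.7,-0.05,0],[0,0,0]],[0.4,[1,-0.08,0],[0,0,0]]]'

```text
clock: 20.45
eef_pos: [0.4307, 0.2088, 0.1319]
eef_rot: [3.14, -0.0, 1.629]
force: [1.0, -1.2, -0.3]
width: 0.702
grasp_force: 0.0
```

>>> play_rows --targets '[[0.4,[0.3,-0.02,0],[0,0,-0.02]],[0.4,[0.5,-0.03,0],[0,0,-0.03]],[0.4,[0.5,-0.03,0],[0,0,-0.03]],[0.4,[0.5,-0.03,0],[0,0,-0.03]]]'

```text
clock: 20.95
eef_pos: [0.4223, 0.2803, 0.1311]
eef_rot: [-3.141, 0.001, 1.675]
force: [-0.4, 0.8, -0.8]
width: 0.701
grasp_force: 0.0
```

```bash
python3 - <<'E'
from h import *
to((.4225,.2805,.029,96))
print(*tubes(snap('wrist','w9')),sep='\n');print('top');print(*tubes(snap('top','t9'),.033,100),sep='\n')
E
```

```text
at [0.4223 0.2803 0.1311] yaw 96.0 rp [-3.141e+00  1.000e-03] w 0.701 t 20.95 F [-0.4  0.8 -0.8] q [-0.04  0.35 -0.71  2.01  0.29  0.89 -0.8 ]
(0.4225, 0.2805, 0.029, 96) shift [0.002 0.002 0.681] turn [-0.     0.001 -0.   ]
((452, 244), [0.498, 0.2879], 98.5, 'len', 0.09)
((326, 244), [0.4215, 0.2798], 96.0, 'len', 0.09)
((589, 238), [0.579, 0.3008], 95.6, 'len', 0.091)
top
((422, 300), [0.4207, -0.0869], 93.5, 'len', 0.084)
((275, 239), [0.5798, 0.3006], 96.9, 'len', 0.083)
((520, 239), [0.5854, -0.3508], 86.3, 'len', 0.17)
((268, 161), [0.7959, 0.3266], 137.2, 'len', 0.143)
```

>>> play_rows --targets '[[0.4,[0,0,0.3],[0,0,0]],[0.4,[0,0,0.6],[0,0,0]],[0.4,[0,0,0.68],[0,0,0]],[-1,[0,0,0.68],[0,0,0]],[-1,[0,0,0.68],[0,0,0]],[-1,[0,0,0.68],[0,0,0]],[-1,[0,0,0.68],[0,0,0]],[-1,[0,0,0.35],[0,0,0]],[-1,[0,0,0],[0,0,0]],[-1,[-0.3,0.05,0],[0,0,0]],[-1,[-0.6,0.1,0],[0,0,0]],[-1,[-0.9,0.12,0],[0,0,0]]]'

```text
clock: 22.55
eef_pos: [0.4548, 0.1478, 0.132]
eef_rot: [3.14, 0.0, 1.676]
force: [0.4, -0.0, -1.5]
width: 0.405
grasp_force: 31.1
```

>>> play_rows --targets '[[-1,[-0.35,0.05,0],[0,0,0]],[-1,[-0.7,0.1,0],[0,0,0]],[-1,[-1,0.13,0],[0,0,0]]]'

```text
clock: 22.92
eef_pos: [0.4897, -0.0003, 0.1318]
eef_rot: [3.141, 0.001, 1.675]
force: [1.3, -0.0, -0.8]
width: 0.409
grasp_force: 31.1
```

>>> play_rows --targets '[[-1,[-0.3,0.03,0],[0,0,0.01]],[-1,[-0.53,0.06,0],[0,0,0.03]],[-1,[-0.53,0.06,0],[0,0,0.03]],[-1,[-0.53,0.06,0],[0,0,0.03]]]'

```text
clock: 23.42
eef_pos: [0.5063, -0.0753, 0.1314]
eef_rot: [-3.142, -0.001, 1.629]
force: [-1.0, -0.2, -0.7]
width: 0.408
grasp_force: 31.1
```

```bash
python3 - <<'E'
from h import *
to((.507,-.0765,.0626,93.3))
c=snap('wrist','w10');print(*tubes(c,.05),sep='\n')
E
```

```text
at [ 0.5063 -0.0753  0.1314] yaw 93.4 rp [-3.142e+00 -1.000e-03] w 0.408 t 23.43 F [-1.  -0.2 -0.7] q [ 0.55  0.32 -0.55  2.    0.22  0.87 -0.05]
(0.507, -0.0765, 0.0626, 93.3) shift [-0.009  0.005  0.458] turn [-0.    -0.     0.001]
((327, 332), [0.5096, -0.1303], 94.9, 'len', 0.149)
((174, 261), [0.4198, -0.0855], 89.9, 'len', 0.095)
```

>>> play_rows --targets '[[-1,[-0.01,0,0.2],[0,0,0]],[-1,[-0.01,0,0.36],[0,0,0]],[-1,[-0.01,0,0.44],[0,0,0]],[-1,[-0.01,0,0.44],[0,0,0]],[0.18,[-0.01,0,0.44],[0,0,0]],[0.18,[-0.01,0,0.44],[0,0,0]],[0.18,[-0.01,0,0.44],[0,0,0]],[0.18,[-0.01,0,0.22],[0,0,0]],[0.18,[-0.01,0,0],[0,0,0]],[0.4,[0.3,0,0],[0,0,0]],[0.4,[0.6,0.01,0],[0,0,0]],[0.4,[0.9,0.02,0],[0,0,0]]]'

```text
clock: 24.98
eef_pos: [0.502, 0.0597, 0.132]
eef_rot: [3.14, 0.0, 1.628]
force: [0.3, -0.2, -0.5]
width: 0.703
grasp_force: 0.0
```

>>> play_rows --targets '[[0.4,[0.35,0.01,0],[0,0,0]],[0.4,[0.7,0.02,0],[0,0,0]],[0.4,[1,0.03,0],[0,0,0]]]'

```text
clock: 25.35
eef_pos: [0.4975, 0.2109, 0.1319]
eef_rot: [3.14, -0.001, 1.629]
force: [-0.0, 0.1, -0.3]
width: 0.697
grasp_force: 0.0
```

>>> play_rows --targets '[[0.4,[0.3,0.02,0],[0,0,-0.02]],[0.4,[0.52,0.03,0],[0,0,-0.04]],[0.4,[0.52,0.03,0],[0,0,-0.04]],[0.4,[0.52,0.03,0],[0,0,-0.04]]]'

```text
clock: 25.85
eef_pos: [0.4977, 0.2858, 0.1312]
eef_rot: [-3.141, 0.001, 1.691]
force: [0.1, -1.0, -0.6]
width: 0.703
grasp_force: 0.0
```

```bash
python3 - <<'E'
from h import *
to((.498,.288,.029,97))
print(*tubes(snap('wrist','w11')),sep='\n');print('top');print(*tubes(snap('top','t11'),.05,100),sep='\n')
E
```

```text
at [0.4977 0.2858 0.1312] yaw 96.9 rp [-3.141e+00  1.000e-03] w 0.703 t 25.85 F [ 0.1 -1.  -0.6] q [-0.04  0.46 -0.67  1.85  0.35  0.95 -0.75]
(0.498, 0.288, 0.029, 97) shift [0.015 0.004 0.681] turn [-0.     0.001 -0.001]
((328, 241), [0.4986, 0.2878], 97.0, 'len', 0.09)
((464, 237), [0.579, 0.3], 95.6, 'len', 0.09)
top
((421, 293), [0.4376, -0.0833], 1.0, 'len', 0.103)
((520, 239), [0.5823, -0.345], 86.3, 'len', 0.168)
((268, 161), [0.7903, 0.3246], 137.2, 'len', 0.141)
```

>>> play_rows --targets '[[0.4,[0.01,0,0.3],[0,0,0]],[0.4,[0.01,0,0.6],[0,0,0]],[0.4,[0.01,0,0.68],[0,0,0]],[-1,[0.01,0,0.68],[0,0,0]],[-1,[0.01,0,0.68],[0,0,0]],[-1,[0.01,0,0.68],[0,0,0]],[-1,[0.01,0,0.68],[0,0,0]],[-1,[0.01,0,0.35],[0,0,0]],[-1,[0.01,0,0],[0,0,0]],[-1,[-0.3,0,0],[0,0,0]],[-1,[-0.6,0,0],[0,0,0]],[-1,[-0.9,0,0],[0,0,0]]]'

```text
clock: 27.45
eef_pos: [0.5139, 0.1516, 0.1319]
eef_rot: [3.14, 0.0, 1.692]
force: [1.0, -0.3, -0.5]
width: 0.405
grasp_force: 32.7
```

>>> play_rows --targets '[[-1,[-0.35,0,0],[0,0,0]],[-1,[-0.7,0,0],[0,0,0]],[-1,[-1,0,0],[0,0,0]]]'

```text
clock: 27.82
eef_pos: [0.5319, 0.0016, 0.1317]
eef_rot: [3.141, 0.001, 1.69]
force: [0.2, -0.3, -1.2]
width: 0.407
grasp_force: 32.7
```

>>> play_rows --targets '[[-1,[-0.3,0,0],[0,0,0.02]],[-1,[-0.52,0,0],[0,0,0.04]],[-1,[-0.52,0,0],[0,0,0.04]],[-1,[-0.52,0,0],[0,0,0.04]]]'

```text
clock: 28.32
eef_pos: [0.5411, -0.0725, 0.1314]
eef_rot: [3.141, -0.001, 1.63]
force: [-0.5, 0.8, -0.7]
width: 0.405
grasp_force: 32.7
```

```bash
python3 - <<'E'
from h import *
to((.543,-.074,.0676,93.3))
E
```

```text
at [ 0.5411 -0.0725  0.1314] yaw 93.4 rp [ 3.141e+00 -1.000e-03] w 0.405 t 28.32 F [-0.5  0.8 -0.7] q [ 0.55  0.39 -0.57  1.92  0.26  0.9  -0.1 ]
(0.543, -0.074, 0.0676, 93.3) shift [-0.011  0.012  0.426] turn [ 0.    -0.001  0.001]
```

>>> play_rows --targets '[[-1,[-0.01,0.01,0.2],[0,0,0]],[-1,[-0.01,0.01,0.34],[0,0,0]],[-1,[-0.01,0.01,0.41],[0,0,0]],[-1,[-0.01,0.01,0.41],[0,0,0]],[0.18,[-0.01,0.01,0.41],[0,0,0]],[0.18,[-0.01,0.01,0.41],[0,0,0]],[0.18,[-0.01,0.01,0.41],[0,0,0]],[0.18,[-0.01,0.01,0.2],[0,0,0]],[0.18,[-0.01,0.01,0],[0,0,0]],[0.4,[0.3,0.05,0],[0,0,0]],[0.4,[0.6,0.1,0],[0,0,0]],[0.4,[0.95,0.15,0],[0,0,0]]]'

```text
clock: 29.82
eef_pos: [0.5561, 0.0702, 0.1319]
eef_rot: [3.14, 0.001, 1.626]
force: [1.2, -0.3, -0.0]
width: 0.701
grasp_force: 0.0
```

>>> play_rows --targets '[[0.4,[0.35,0.05,0],[0,0,0]],[0.4,[0.7,0.1,0],[0,0,0]],[0.4,[1,0.15,0],[0,0,0]]]'

```text
clock: 30.2
eef_pos: [0.5693, 0.2235, 0.1319]
eef_rot: [3.14, -0.001, 1.63]
force: [0.6, -1.2, -0.8]
width: 0.698
grasp_force: 0.0
```

>>> play_rows --targets '[[0.4,[0.3,0.05,0],[0,0,-0.02]],[0.4,[0.52,0.08,0],[0,0,-0.03]],[0.4,[0.52,0.08,0],[0,0,-0.03]],[0.4,[0.52,0.08,0],[0,0,-0.03]]]'

```text
clock: 30.7
eef_pos: [0.5769, 0.2985, 0.1312]
eef_rot: [-3.141, 0.001, 1.675]
force: [0.3, -0.5, -0.5]
width: 0.701
grasp_force: 0.0
```

```bash
python3 - <<'E'
from h import *
to((.579,.3,.029,96))
print(*tubes(snap('wrist','w12')),sep='\n');print('top');print(*tubes(snap('top','t12'),.05,100),sep='\n')
E
```

```text
at [0.5769 0.2985 0.1312] yaw 96.0 rp [-3.141e+00  1.000e-03] w 0.701 t 30.7 F [ 0.3 -0.5 -0.5] q [-0.07  0.59 -0.63  1.66  0.39  1.02 -0.72]
(0.579, 0.3, 0.029, 96) shift [0.009 0.015 0.681] turn [-0.     0.001 -0.   ]
((335, 244), [0.5818, 0.2992], 97.4, 'len', 0.089)
top
((421, 286), [0.455, -0.0834], 3.2, 'len', 0.139)
((520, 239), [0.5823, -0.3448], 86.3, 'len', 0.168)
((268, 161), [0.7903, 0.3246], 137.2, 'len', 0.141)
```

>>> play_rows --targets '[[0.4,[0.01,0.025,0.3],[0,0,0]],[0.4,[0.01,0.025,0.6],[0,0,0]],[0.4,[0.01,0.025,0.68],[0,0,0]],[-1,[0.01,0.025,0.68],[0,0,0]],[-1,[0.01,0.025,0.68],[0,0,0]],[-1,[0.01,0.025,0.68],[0,0,0]],[-1,[0.01,0.025,0.68],[0,0,0]],[-1,[0.01,0.025,0.35],[0,0,0]],[-1,[0.01,0.025,0],[0,0,0]],[-1,[-0.3,-0.02,0],[0,0,0]],[-1,[-0.6,-0.06,0],[0,0,0]],[-1,[-0.9,-0.1,0],[0,0,0]]]'

```text
clock: 32.3
eef_pos: [0.5759, 0.1625, 0.1319]
eef_rot: [3.141, 0.0, 1.676]
force: [1.1, -0.2, -0.8]
width: 0.41
grasp_force: 33.3
```

>>> play_rows --targets '[[-1,[-0.35,-0.04,0],[0,0,0]],[-1,[-0.7,-0.08,0],[0,0,0]],[-1,[-1,-0.11,0],[0,0,0]]]'

```text
clock: 32.67
eef_pos: [0.575, 0.0105, 0.1317]
eef_rot: [3.141, 0.001, 1.675]
force: [0.0, 0.2, -0.9]
width: 0.41
grasp_force: 33.3
```

>>> play_rows --targets '[[-1,[-0.3,-0.03,0],[0,0,0.02]],[-1,[-0.55,-0.05,0],[0,0,0.03]],[-1,[-0.55,-0.05,0],[0,0,0.03]],[-1,[-0.55,-0.05,0],[0,0,0.03]]]'

```text
clock: 33.17
eef_pos: [0.5764, -0.0689, 0.1316]
eef_rot: [3.141, -0.001, 1.629]
force: [0.2, -1.0, -2.1]
width: 0.407
grasp_force: 33.3
```

```bash
python3 - <<'E'
from h import *
to((.578,-.0725,.0727,93.3))
E
```

```text
at [ 0.5764 -0.0689  0.1316] yaw 93.3 rp [ 3.141e+00 -1.000e-03] w 0.407 t 33.17 F [ 0.2 -1.  -2.1] q [ 0.52  0.45 -0.58  1.84  0.3   0.94 -0.13]
(0.578, -0.0725, 0.0727, 93.3) shift [-0.025  0.009  0.392] turn [ 0.    -0.001  0.   ]
```

>>> play_rows --targets '[[-1,[-0.025,0.01,0.2],[0,0,0]],[-1,[-0.025,0.01,0.32],[0,0,0]],[-1,[-0.025,0.01,0.38],[0,0,0]],[-1,[-0.025,0.01,0.38],[0,0,0]],[0.18,[-0.025,0.01,0.38],[0,0,0]],[0.18,[-0.025,0.01,0.38],[0,0,0]],[0.18,[-0.025,0.01,0.38],[0,0,0]],[0.18,[-0.025,0.01,0.15],[0,0,0]],[0.18,[-0.025,0.01,-0.25],[0,0,0]],[0.18,[0,-0.3,-0.6],[0,0,0]],[0.18,[0,-0.65,-0.6],[0,0,0]],[0.18,[0,-1,-0.6],[0,0,0]]]'

```text
clock: 34.67
eef_pos: [0.4261, -0.0785, 0.2227]
eef_rot: [3.139, 0.002, 1.629]
force: [-0.2, -0.7, -0.7]
width: 0.588
grasp_force: 0.0
```

>>> play_rows --targets '[[0,[-0.3,0,0],[0,0,0]],[0,[-0.6,0,0],[0,0,0]],[0,[-0.6,0,0],[0,0,0]]]'

```text
clock: 35.05
eef_pos: [0.4314, -0.1726, 0.2219]
eef_rot: [3.14, 0.002, 1.621]
force: [-0.3, -0.4, 0.0]
width: 0.503
grasp_force: 0.0
```

```bash
python3 - <<'E'
from h import *
to()
c=snap('wrist','w13');t=snap('top','t13')
print(*tubes(t,.05,100),sep='\n')
b=cv2.resize(t['frame'][210:330,375:465,::-1],None,fx=2.5,fy=2.5)
a=cv2.imread('pics/w13.png');o=np.zeros((480,800,3),np.uint8);o[:,:575]=a[:,:575];o[:300,575:]=b;cv2.imwrite('pics/w13c.png',o)
E
```

```text
at [ 0.4314 -0.1726  0.2219] yaw 92.9 rp [3.14e+00 2.00e-03] w 0.503 t 35.05 F [-0.3 -0.4  0. ] q [ 0.83  0.09 -0.56  2.03  0.06  1.03  0.29]
((421, 279), [0.4739, -0.0821], 2.6, 'len', 0.176)
((520, 239), [0.5823, -0.3447], 86.2, 'len', 0.168)
((268, 161), [0.7903, 0.3246], 137.2, 'len', 0.141)
```

View pics/w13c.png

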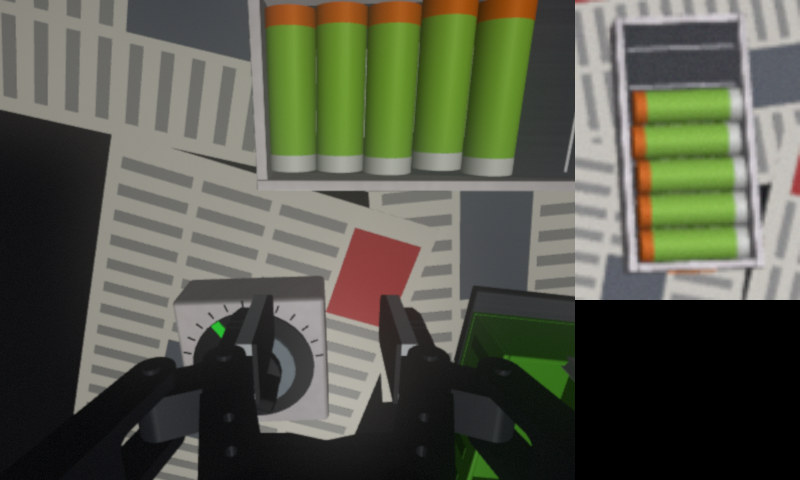

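All five lie in a row against the lower end. Now a close look at the dial in the top and scene views.

```bash
python3 - <<'E'
from h import *
t=load('t11')
b=cv2.resize(t['frame'][290:350,480:545,::-1],None,fx=9,fy=9,interpolation=cv2.INTER_CUBIC)
h=cv2.cvtColor(t['frame'],cv2.COLOR_RGB2HSV)[290:350,480:545]
m=cv2.inRange(h,(50,150,100),(75,255,255));ys,xs=np.nonzero(m);print('green px',xs.mean()+480,ys.mean()+290,len(xs),unproj(t,[(xs.mean()+480,ys.mean()+290)],.051))
s=load('s5')['frame'][320:395,75:155,::-1]
s=load('scene0')['frame'][325:400,75:155,::-1]
s=cv2.resize(s,None,fx=2.6,fy=2.6)
o=np.zeros((540,800,3),np.uint8);o[:,:585]=b;o[:195,590:798]=s;cv2.imwrite('pics/d1.png',o)
E
```

```text
green px 499.0869565217391 329.5652173913044 23 [[ 0.34567285 -0.27981187  0.051     ]]
```

View pics/d1.png

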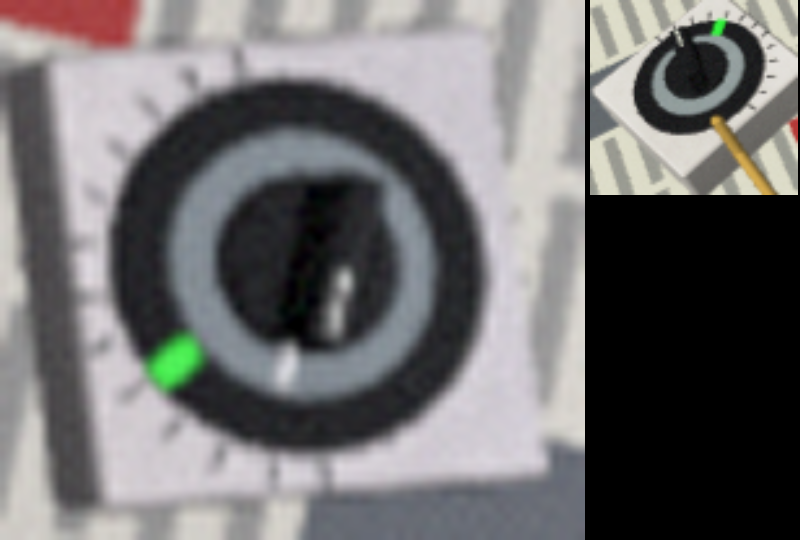

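```bash
python3 - <<'E'
from h import *
t=load('t11');P=lambda x,y,z:unproj(t,[(480+(x-4)/9,290+(y-4)/9)],z)[0]
ax=P(299,265,.051);bx=np.mean([P(*q,.05) for q in [(50,62),(485,28),(548,470),(103,500)]],0)
print('axis',ax.round(4),'box centre',bx.round(4))
ang=lambda v:np.degrees(np.arctan2(v[1],v[0])).round(1)
g=unproj(t,[(499.09,329.57)],.051)[0]
l=P(345,268,.094),P(335,337,.094)
print('green r',np.linalg.norm((g-ax)[:2]),ang(g-ax),'line',l,ang(l[1]-l[0]),'line end from axis',ang(l[1]-ax),np.linalg.norm((l[1]-ax)[:2]))
for z in(.051,.055,.06,.065):w=P(287,365,z);print(z,w,ang(w-ax),np.linalg.norm((w-ax)[:2]))
to()
E
```

```text
axis [ 0.3728 -0.3161  0.051 ] box centre [ 0.3733 -0.3157  0.05  ]
green r 0.04531234388164106 126.8 line (array([ 0.37054827, -0.31451653,  0.094     ]), array([ 0.35164921, -0.31080739,  0.094     ])) 168.9 line end from axis 165.9 0.021796839201647576
0.051 [ 0.34457814 -0.31132639  0.051     ] 170.4 0.02861557791133779
0.055 [ 0.34451469 -0.31001319  0.055     ] 167.8 0.02892627661428517
0.06 [ 0.34443536 -0.3083717   0.06      ] 164.7 0.029392833333957088
0.065 [ 0.34435604 -0.3067302   0.065     ] 161.7 0.02994243532365682
at [ 0.4319 -0.1685  0.2215] yaw 93.2 rp [ 3.141 -0.   ] w 0.498 t 35.15 F [0.1 1.  0.5] q [ 0.83  0.09 -0.57  2.03  0.06  1.03  0.29]
```

Pointer is at about 168.5° and the mark at about 127° (world), so it needs about 42° clockwise. The axis is at (0.373, -0.316).

>>> play_rows --targets '[[0,[-0.12,-0.06,0],[0,0,-0.1]],[0,[-0.24,-0.12,0],[0,0,-0.21]],[0,[-0.36,-0.18,0],[0,0,-0.32]],[0,[-0.48,-0.24,0],[0,0,-0.43]],[0,[-0.6,-0.3,0],[0,0,-0.54]],[0,[-0.75,-0.36,0],[0,0,-0.65]],[0,[-0.88,-0.42,0],[0,0,-0.75]],[0,[-0.96,-0.45,0],[0,0,-0.84]],[0,[-0.96,-0.45,0],[0,0,-0.84]],[0,[-0.96,-0.45,0],[0,0,-0.84]]]'

```text
clock: 36.4
eef_pos: [0.3736, -0.3145, 0.2213]
eef_rot: [3.141, 0.0, 2.949]
force: [0.3, -0.2, -0.5]
width: 0.496
grasp_force: 0.0
```

```bash
python3 - <<'E'
from h import *
to((.373,-.316,.085,168.5))
snap('wrist','w14')
E
```

```text
at [ 0.3736 -0.3145  0.2213] yaw 168.9 rp [3.141 0.   ] w 0.496 t 36.4 F [ 0.3 -0.2 -0.5] q [ 1.09  0.14 -0.51  1.98  0.08  1.04  1.93]
(0.373, -0.316, 0.085, 168.5) shift [ 0.002 -0.011  0.909] turn [0.    0.    0.005]
```

View pics/w14.png

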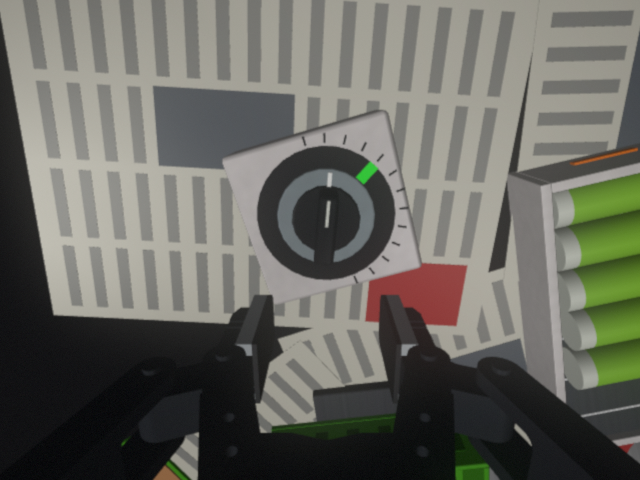

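The dial is in clear view: ring centre (326,213), bar line (328,202)-(326,226), white tip mark (330,180), green mark (367,172).

```bash
python3 - <<'E'
from h import *
t=load('w14');P=lambda x,y,z:unproj(t,[(x,y)],z)[0]
ang=lambda v:np.degrees(np.arctan2(v[1],v[0])).round(1)
ax=P(326,213,.052);g=P(367,172,.052)
a,b=P(328,202,.094),P(326.5,226,.094);c=P(325,262,.08)
print('axis',ax,'green',ang(g-ax),np.linalg.norm((g-ax)[:2]),'line',ang(a-b),'a,b',a,b,'white',ang(P(330,180,.055)-ax))
E
```

```text
axis [ 0.37070035 -0.31282133  0.052     ] green 124.9 0.0443693243998391 line 165.6 a,b [ 0.35290152 -0.30799174  0.094     ] [ 0.36895816 -0.31212408  0.094     ] white 162.5
```

>>> play_rows --targets '[[0,[0,0,0.3],[0,0,0.02]],[0,[0.0,0,0.6],[0,0,0.02]],[0,[0.0,0,0.85],[0,0,0.02]],[0,[0.0,0,0.9],[0,0,0.02]],[0,[0.0,0,0.9],[0,0,0.02]],[-1,[0.0,0,0.9],[0,0,0.02]],[-1,[0.0,0,0.9],[0,0,0.02]],[-1,[0.0,0,0.9],[0,0,0.02]],[-1,[0.0,0,0.9],[0,0,0.02]],[-1,[0.0,0,0.9],[0,0,0.02]]]'

```text
clock: 37.7
eef_pos: [0.3743, -0.3151, 0.0882]
eef_rot: [3.141, 0.002, 2.917]
force: [-0.1, 3.9, 5.2]
width: 0.156
grasp_force: 31.4
```

>>> play_rows --targets '[[-1,[0,0,0],[0,0,0.08]],[-1,[0,0,0],[0,0,0.16]],[-1,[0,0,0],[0,0,0.24]],[-1,[0,0,0],[0,0,0.32]],[-1,[0,0,0],[0,0,0.4]],[-1,[0,0,0],[0,0,0.455]],[-1,[0,0,0],[0,0,0.455]],[-1,[0,0,0],[0,0,0.455]]]'

```text
clock: 38.7
eef_pos: [0.3741, -0.3155, 0.0881]
eef_rot: [3.14, 0.001, 2.203]
force: [-1.5, 4.5, 6.0]
width: 0.16
grasp_force: 31.5
```

>>> play_rows --targets '[[0,[0,0,0],[0,0,0]],[0,[0,0,0],[0,0,0]],[0,[0,0,0],[0,0,0]],[0,[0,0,-0.2],[0,0,0]],[0,[0,0,-0.5],[0,0,0]],[0,[0,0,-0.9],[0,0,0]],[0,[0,0,-0.9],[0,0,0]],[0,[0,0,-0.9],[0,0,0]]]'

```text
clock: 39.7
eef_pos: [0.3725, -0.3161, 0.2212]
eef_rot: [-3.141, 0.0, 2.202]
force: [-0.0, 0.0, -0.1]
width: 0.505
grasp_force: 0.0
```

```bash
python3 - <<'E'
from h import *
to()
w=snap('wrist','w15');s=snap('scene','s15');t=snap('top','t15');print(*tubes(t,.05,100),sep='\n')
o=np.zeros((600,800,3),np.uint8);o[:480,:400]=cv2.imread('pics/w15.png')[:,120:520]
o[:600,400:]=cv2.resize(s['frame'][240:470,20:340,::-1],(400,288))[0:288].repeat(1,0) if 0 else cv2.copyMakeBorder(cv2.resize(s['frame'][240:470,20:340,::-1],(400,288)),0,312,0,0,cv2.BORDER_CONSTANT)
cv2.imwrite('pics/f.png',o)
E
```

```text
at [ 0.3725 -0.3161  0.2212] yaw 126.2 rp [-3.141  0.   ] w 0.505 t 39.7 F [-0.   0.  -0.1] q [ 0.96  0.13 -0.36  1.99  0.05  1.03  1.2 ]
((421, 279), [0.4742, -0.0822], 2.8, 'len', 0.177)
((517, 239), [0.5828, -0.337], 86.3, 'len', 0.152)
((268, 161), [0.7903, 0.3246], 137.2, 'len', 0.141)
```

View pics/f.png

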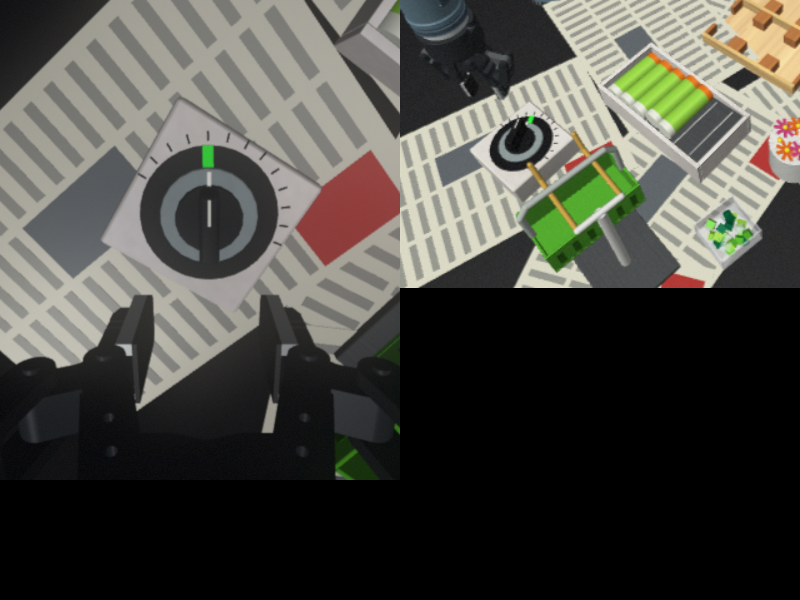

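The pointer (209,178) lines up with the green mark (208,156). The basket hangs, all five cartridges are in the row, and the arm is clear.

```bash
python3 -c "
from station import sign_off
print(sign_off())"
```

```text
the job is handed in; nothing more can be done
None
```

I handed the job in with the basket hanging on the hook, all five cartridges in a row against the bed's lower end, and the dial pointer at the green mark; sign-off returned no verdict.

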